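Post a spent drill battery into the van's return box

ROBOT

A 6-joint arm with a two-finger parallel gripper is mounted at the origin on the work surface. World frame = base frame: x ahead of the robot, y to its left, z up, the work surface at z = 0. Lengths are in m, angles in degrees, forces in N, time in s.
With the tool pointing down it reaches from about 0.25 to 0.8 m from the base axis. Payload 3.9 kg.
Tool frame: the origin (TCP) lies midway between the tips of the shut fingers; the grasp point (between the pads) lies 19 mm behind it (env.pinch_z is the distance from the TCP to the grasp point, in m); z points along the fingers, x is the direction in which the jaws open and shut, and the axes are right-handed (so a half turn about z gives the same grasp; the last joint's range is limited). The gripper opens to 85 mm and grips with 20 to 120 N. Pads are 22 mm wide; open, the fingers measure 114 mm over their backs; the gripper's body (76 mm by 85 mm) begins 54 mm behind the grasp point. The pads swing forward as they close: fully open they stand 13 mm farther back than shut.
Start: joints at [75.745, 14.897, -7.913, 67.191, 0, 90], TCP at [0.129, 0.509, 0.201] pointing down, gripper open.
Joint ranges: [-159.42, 159.42], [-47.68, 98.78], [-73.54, 78.23], [-108.79, 121.32], [-90, 84.71], [-180, 180]. Speed limits (degrees/s): [147.25, 147.25, 180, 180, 180, 180].

INTERFACE

Orientations are given as [roll, pitch, yaw] about the fixed x, y, z axes, in that order (R = Rz(yaw) Ry(pitch) Rx(roll)).
In Python, from cell import env gives the robot as it stands.
- The arm moves only by the tool step_arm, never from a script. Its argument "deltas" is a list that holds one entry, the list of rows, each a list of 7 numbers: the gripper command: -1 is shut, 1 is fully open, values between are in proportion, then the shift along the tool's x, y, z in m, then the turn, a rotation vector about the tool's x, y, z in rad. In form: [[[claw, x, y, z, rx, ry, rz], ...]]. A call has exactly 8 rows; each row is the pose to reach, as a shift and turn from the pose commanded when the call began, along the tool's axes at that moment; what a row does not reach only later rows make up. A row lasts 1/12 s, in which the tool goes at most 41.7 mm and 7.16 degrees, less where a joint would pass 70% of its speed; a pose out of reach is approached as far as the arm can. A call with a gripper value outside its range is refused whole. The fingers move at their own pace and stop on an object; "force" is the grip in N (left out, the last holds). Time passes only in rows, so rows that repeat a pose let the fingers close, or fill a call up. It gives the time, the measured TCP pose, the force and the opening at its end, in the units of the state.
- env.get_state(): the state, without advancing time (a new reading comes with each control period).
- env.read_camera(name): name is "side" or "top"; returns a dict with "img" (384x512x3 uint8, red, green, blue), "range_z" (384x512 float32, m along the optical axis (not along the pixel's ray), 0 where there is no reading), "K" (3x3 intrinsics, pixels), "R" (3x3) and "t" (3): a world point X has camera coordinates R X + t. Camera axes: x right, y down, z forward; pixel columns grow to the right and rows downward; lengths in m; the calibration is good to about 2 mm. A picture is of the moment at which its call begins.
- env.sign_off(): hands the job in, once; it reports no verdict.
The state is a dict: "t": time; "q": joint angles; "qvel": joint speeds; "effort": joint torques, N m; "eef_pos": TCP position; "tool_rot": TCP orientation; "contact_force": force on the tool from outside, world axes, zero at the start; "wrist_torque": the same for the moment, N m; "width": opening from 0.0 (shut) to 1.0 (fully open).
Only numpy, scipy, OpenCV 4.12 (cv2) and the standard library are available. Lean on these libraries where they do the work, as an engineer would, in place of code of your own. Each camera call takes 0.05 s, during which the arm holds its last target. There are 200 camera calls.

TASK

On the bench in the van, push the thumb lever at the side of the battery return box down with your fingertips so that the flap swings wide open. While the slow-closing flap is still standing open, slide the spent drill battery along the feed shelf with your fingertips, front end first through the mouth, until it drops into the box, then draw back and let the flap fall fully shut. The battery is only pushed, never picked up, and the things lying around the box stay where they are.

Things in the scene. Friction and masses are not known exactly. Their poses are not given: they have to be found in the camera images.
- return_box: Grey sheet-metal box fixed to the bench, feed shelf on its front. Origin on the bench under the flap's hinge line, midway between the walls; x points from the shelf into the box (heading within 0.35 rad of straight ahead), y left, z up. Box spans x -10 to 240 mm, 140 mm wide; clear roof from x 20 mm, top at z 204 mm. Inside, 130 mm wide, a smooth slide falls at 23 degrees from the shelf's end to the back wall, where the battery comes to rest.
- shelf_end (a point): Middle of the shelf's inner end, on its top face (box x -10, z 115 mm); axes as the box. The level feed shelf runs 225 mm back from here, 130 mm wide between lips 5 mm thick and 14 mm high. Past this edge the smooth slide begins: a battery pushed until its middle is 10 to 50 mm beyond the edge tips over and slides in by itself. Nothing stands above the shelf.
- hinge (a point): Middle of the flap's level hinge shaft (8 mm thick), 80 mm above the shelf top and 10 mm beyond the shelf's end; axes as the box, shaft along y.
- flap (a joint): Angle (rad) of the aluminium flap, 122 mm wide, 77 mm from shaft to lower edge: 0 hanging shut, grows as the lower edge swings into the box, stop at 1.3. From 0.4 it stands open. The battery passes freely above 1.0; below that its upper edge lifts the flap further. Gravity closes it against a damper (0.85 N m s/rad): let go at 1.25, it sinks to 0.4 in about 7 s and shuts in about 17 s.
- lever_pad (a point): Middle of the top of the rubber pad (34 x 36 mm) on the thumb lever, a tongue 80 mm long fixed to the flap's shaft outside the box's right wall (box y -101 mm). Shut, it slopes up 0.5 rad toward the robot, pad at box x -53, z 230 mm. Pushed straight down it turns with the flap: at 1.25 the pad is at x -50, z 156 mm. At 25 mm/s it takes 5 to 15 N, faster more. Axes turn with the flap.
- battery: Flat black drill battery, 105 mm long (x, front end at +x), 66 mm wide (y), body 27 mm high with a 62 x 34 mm rail block on top, 36 mm in all; 0.3 to 0.5 kg. Origin: centre of its underside. Starts flat on the feed shelf, front end toward the mouth and 30 to 85 mm before the hinge line, up to 0.2 rad askew.
- battery_nose (a point): Middle of the battery's front end face, 13.5 mm above its underside.
- battery_tail (a point): Middle of the battery's rear end face (66 mm wide, flat, 27 mm high; the place to push), 13.5 mm above its underside.
- cup: Brown card coffee cup, 82 mm across the rim, 105 mm high, on the bench; leave alone. Origin: centre of its underside.
- tape_roll: Grey ring of tape, 96 mm across, 40 mm high, on the bench; leave alone. Origin: centre of its underside.
- screwdriver: Screwdriver lying on the bench; leave alone. Its x axis lies along it, toward the tip.
- fixings_jar: Pale translucent jar with a white cap, 68 mm across, 85 mm high, on the bench; leave alone. Origin: centre of its underside.
Things that resemble listed ones, but are neither listed nor needed, are in the scene too. Leave any brown, red or turquoise look-alike of the battery alone.

How it is judged:
By the outcome, as a careful person would: the job done as asked, in the order asked, and still so for the second after the job is handed in, with the robot touching nothing.
It also fails if it takes over 72 s, if anything falls off the work surface, if the arm or the gripper's body presses on something with over 40 N, if the wrist force passes 120 N, or if a joint passes its speed limit or range.

## Working session

There is one attempt and no reset: what is moved stays moved. The work goes in short steps, Python scripts to look and compute and a tool call to move; the robot and the scene stay as the last step left them, time stands still between calls to the robot, and variables do not carry over. Pictures are saved under pics/ and viewed, on a budget of 10 in all, crops included, one or two more only if the job needs it, and the job is handed in when it is done.

Besides the shell and the picture viewer there is one more tool, called after "Request:" as a command line: name --argument value ..., lists and objects as JSON in quotes. step_arm: Moves the arm, as the interface text tells. Its arguments: {"type":"object","properties":{"deltas":{"type":"array"},"force":{"type":"number"}},"required":["deltas"]}

```bash
ls; mkdir -p pics; python3 - <<'E'
from cell import env
import cv2,numpy as np
for n in("top","side"):
    c=env.read_camera(n); cv2.imwrite(f"pics/{n}0.png",c["img"][:,:,::-1]); np.savez(f"pics/{n}0.npz",**c)
    print(n,c["K"].tolist(),c["R"].round(3).tolist(),c["t"].round(3).tolist())
print(env.get_state())
E
```

```text
pics
top [[371.26395447551954, 0.0, 258.07805577240356], [0.0, 371.26395447551954, 189.952589502886], [0.0, 0.0, 1.0]] [[-0.022, -1.0, 0.012], [-0.991, 0.02, -0.13], [0.13, -0.015, -0.991]] [-0.002, 0.564, 1.185]
side [[495.93529197842497, 0.0, 255.63295393653024], [0.0, 495.93529197842497, 189.3003394819123], [0.0, 0.0, 1.0]] [[-0.998, -0.07, -0.006], [-0.047, 0.727, -0.685], [0.052, -0.683, -0.729]] [0.54, 0.139, 1.428]
{'t': 0.1, 'q': array([ 7.57453367e+01,  1.49322255e+01, -7.97882955e+00,  6.71931209e+01,
       -4.22053927e-04,  9.00009295e+01]), 'qvel': array([ 0.08946492, -0.12823725,  0.16283353, -0.10991136, -0.02782049,
        0.12261618]), 'effort': array([ 8.40152861e-04, -4.06508660e+01,  2.54527330e+01,  1.00986086e-02,
        9.99761255e-05, -5.33431304e-06]), 'eef_pos': array([0.1291034 , 0.50816201, 0.20014283]), 'tool_rot': array([1.79999576e+02, 1.04175973e-01, 7.57444071e+01]), 'contact_force': array([-0.48444778,  0.35764544,  0.6036053 ]), 'wrist_torque': array([ 0.0094188 , -0.01875479, -0.0022902 ]), 'width': 0.9994398076753485}
```

View pics/top0.png

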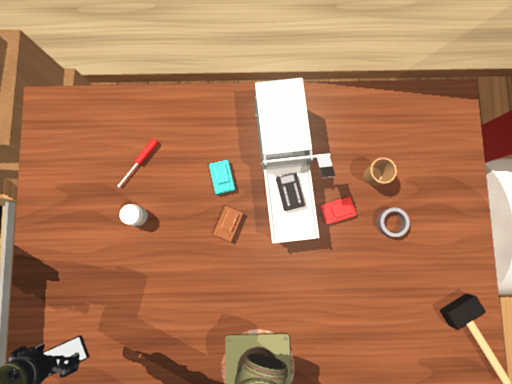

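View pics/side0.png

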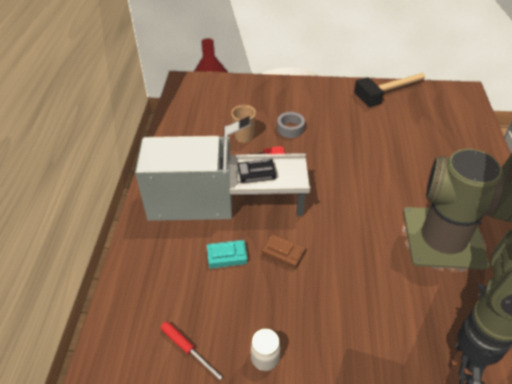

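The top view shows the box roof at about (282,115), the shelf at about (292,205), the black battery at (290,191) with its front end up, and the lever pad at (326,172). The cup is at (383,171), the tape at (394,222), and a red look-alike at (340,210).

```bash
cat > h.py <<'E'
import numpy as np,cv2
def cloud(c):
    v,u=np.mgrid[:384,:512]; z=c["range_z"]; K=c["K"]
    P=np.stack([(u-K[0,2])/K[0,0]*z,(v-K[1,2])/K[1,1]*z,z],-1)
    W=(P-c["t"])@c["R"]; W[z==0]=np.nan; return W
def rect(W,m):
    p=W[m][:,:2].astype(np.float32); return cv2.minAreaRect(p*1000),np.median(W[m][:,2]),m.sum()
def big(m):
    n,l,s,c=cv2.connectedComponentsWithStats(m.astype(np.uint8)); return l==1+np.argmax(s[1:,4])
E
python3 - <<'E'
from h import *
c=dict(np.load("pics/top0.npz")); W=cloud(c); g=c["img"].astype(int)
z=W[...,2]; v,u=np.mgrid[:384,:512]
roi=(u>245)&(u<345)&(v>65)&(v<255)
br=g.sum(-1)
roof=big(roi&(abs(z-.204)<.008)&(v<155)); print("roof",rect(W,roof))
print([W[b,a].round(3).tolist() for a,b in((285,230),(270,225),(290,191),(326,172),(282,115))])
sh=big(roi&(z>.105)&(z<.16)&(v>160)&(u<320)); print("shelf+bat",rect(W,sh))
bat=big(roi&(br<200)&(z>.12)&(z<.165)&(u<312)); print("bat",rect(W,bat))
W2=W[bat]; print("bat mean",np.mean(W2,0),np.percentile(W2[:,2],[5,25,50,75,95]))
pad=big(roi&(br<200)&(z>.18)&(u>312)); print("pad",rect(W,pad),W[pad].mean(0))
im=cv2.resize(c["img"][140:250,240:350,::-1],None,fx=5,fy=5,interpolation=cv2.INTER_CUBIC); cv2.imwrite("pics/crop1.png",im)
E
```

```text
roof (((756.5245361328125, -90.62671661376953), (236.84339904785156, 140.78610229492188), 5.148897171020508), np.float64(0.2037094935023191), np.int64(3475))
[[0.43, -0.092, 0.116], [0.45, -0.052, 0.001], [0.544, -0.107, 0.153], [0.586, -0.202, 0.231], [0.762, -0.086, 0.203]]
shelf+bat (((517.2978515625, -112.06119537353516), (235.09796142578125, 140.3804168701172), 5.180563926696777), np.float64(0.1163046432543531), np.int64(3609))
bat (((580.8714599609375, -70.35812377929688), (3.037977933883667, 0.0), 178.49229431152344), np.float64(0.1433596138658653), np.int64(2))
bat mean [ 0.58087151 -0.07035812  0.14335961] [0.1433161  0.14333544 0.14335961 0.14338379 0.14340312]
pad (((587.3506469726562, -205.38519287109375), (24.6997127532959, 31.386030197143555), 5.377293109893799), np.float64(0.23090777681749325), np.int64(56)) [ 0.5881715  -0.20934817  0.23067987]
```

View pics/crop1.png

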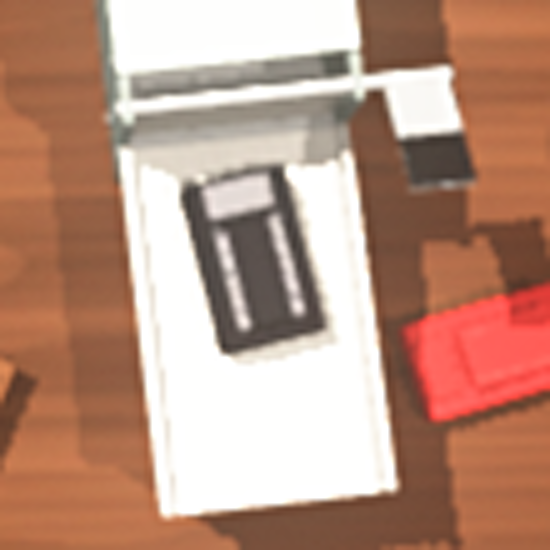

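Everything agrees on box heading +5.15° and origin (0.635, -0.1015): the roof and the shelf each give it, and the pad lies 3 mm from where it should. In the crop the battery's top corners are at (183,185), (285,165), (325,330) and (228,355). I'll cast those onto z=0.142.

```bash
cat >> h.py <<'E'
from scipy.spatial.transform import Rotation as Ro
O=np.array([.635,-.1015,0]); B=Ro.from_euler('z',5.15,degrees=True)
def w2b(p): return B.inv().apply(np.asarray(p)-O)
def b2w(p): return B.apply(p)+O
def ray(c,u,v,z):
    d=c["R"].T@np.linalg.solve(c["K"],[u,v,1.]); o=-c["R"].T@c["t"]; return o+d*(z-o[2])/d[2]
def T(tilt): # tool orientation: x along -box y, fingers leaning forward
    return B*Ro.from_euler('xyz',[180,0,-90],degrees=True)*Ro.from_rotvec([np.radians(tilt),0,0])
def delta(p0,R0,p1,R1):
    return np.r_[R0.inv().apply(np.subtract(p1,p0)),(R0.inv()*R1).as_rotvec()].round(4).tolist()
def now():
    from cell import env
    s=env.get_state(); return s,s["eef_pos"],Ro.from_euler('xyz',s["tool_rot"],degrees=True)
E
python3 - <<'E'
from h import *
c=dict(np.load("pics/top0.npz"))
Q=[w2b(ray(c,u/5+240-.4,v/5+140-.4,.142)) for u,v in((183,185),(285,165),(325,330),(228,355))]
Q=np.array(Q)*1000; print(Q.round(0)); print("ctr",Q.mean(0).round(),[np.linalg.norm(Q[i]-Q[i-1]).round() for i in range(4)])
m=(Q[0]+Q[1]-Q[2]-Q[3]); print("yaw rel box",np.degrees(np.arctan2(m[1],m[0])))
print("tail",(Q[2]+Q[3])/2,"nose",(Q[0]+Q[1])/2)
s,p,R=now()
R1=R*Ro.from_rotvec([0,0,np.radians(s["tool_rot"][2]+84.85)])
print("move1",delta(p,R,b2w([-.17,-.101,.33]),R1)); print(b2w([-.17,-.101,.33]), np.radians(s["tool_rot"][2]+84.85))
print("lever above",b2w([-.055,-.101,.262]))
print("m2",delta(b2w([-.17,-.101,.33]),T(0),b2w([-.058,-.101,.27]),T(30)))
E
```

```text
[[ -42.   37.  142.]
 [ -36.  -26.  142.]
 [-139.  -37.  142.]
 [-147.   22.  142.]]
ctr [-91.  -1. 142.] [np.float64(106.0), np.float64(63.0), np.float64(103.0), np.float64(60.0)]
yaw rel box 7.140713769655595
tail [-142.76826507   -7.32112917  142.        ] nose [-39.11169579   5.66478568 142.        ]
move1 [-0.6183, 0.5137, -0.1287, 0.0, -0.0, 2.8029]
[ 0.47475238 -0.21735206  0.33      ] 2.8029011649690454
lever above [ 0.58928814 -0.20702927  0.262     ]
m2 [0.0, -0.112, 0.06, 0.5236, 0.0, 0.0]
```

Request:
step_arm --deltas '[[[-1,-0.025,0.02,-0.03,0,0,0.1],[-1,-0.05,0.04,-0.06,0,0,0.22],[-1,-0.08,0.065,-0.09,0,0,0.34],[-1,-0.11,0.09,-0.11,0,0,0.46],[-1,-0.14,0.115,-0.13,0,0,0.58],[-1,-0.17,0.14,-0.13,0,0,0.7],[-1,-0.2,0.165,-0.13,0,0,0.82],[-1,-0.23,0.19,-0.13,0,0,0.94]]]'

```text
t: 0.77
eef_pos: [0.2542, 0.2439, 0.3314]
tool_rot: [-180.0, -0.1, 21.6]
contact_force: [1.1, 0.1, 0.3]
width: 0.001
```

```bash
cat > d.py <<'E'
import sys
from h import *
# args: box x y z tilt(deg) : delta from now
s,p,R=now(); a=list(map(float,sys.argv[1:5])); R1=T(a[3])
print("t",round(s["t"],2),"box",w2b(p).round(4),"z",R.as_matrix()[:,2].round(2),"F",s["contact_force"].round(1),"q",s["q"].round(0),"w",round(s["width"],2)); print(delta(p,R,b2w(a[:3]),R1))
E
python3 d.py -.17 -.101 .33 0
```

```text
t 0.77 box [-0.3482  0.3782  0.3314] z [ 0.  0. -1.] F [1.1 0.1 0.3] q [ 44.  -4. -10.  84.  -0. 112.] w 0.0
[0.035, 0.5101, 0.0013, -0.0017, -0.0007, 1.8583]
```

Request:
step_arm --deltas '[[[-1,0.004,0.035,0,0,0,0.12],[-1,0.008,0.07,0,0,0,0.24],[-1,0.012,0.11,0,0,0,0.36],[-1,0.015,0.145,0,0,0,0.48],[-1,0.018,0.18,0,0,0,0.6],[-1,0.02,0.215,0,0,0,0.72],[-1,0.022,0.25,0,0,0,0.84],[-1,0.025,0.285,0,0,0,0.96]]]'

```text
t: 1.43
eef_pos: [0.3832, -0.0116, 0.3307]
tool_rot: [180.0, 0.0, -33.5]
contact_force: [0.2, 0.2, -0.5]
width: -0.003
```

```bash
python3 d.py -.17 -.101 .33 0
```

```text
t 1.43 box [-0.2427  0.1121  0.3307] z [-0.  0. -1.] F [ 0.2  0.2 -0.5] q [ -2.  -1.  -7.  84.   0. 122.] w -0.0
[0.1899, 0.121, 0.0006, 0.0002, 0.0003, 0.8964]
```

Request:
step_arm --deltas '[[[-1,0.025,0.016,0,0,0,0.12],[-1,0.05,0.032,0,0,0,0.24],[-1,0.08,0.05,0,0,0,0.36],[-1,0.11,0.07,0,0,0,0.48],[-1,0.14,0.09,0,0,0,0.6],[-1,0.165,0.105,0,0,0,0.72],[-1,0.19,0.121,0,0,0,0.84],[-1,0.19,0.121,0,0,0,0.896]]]'

```text
t: 2.1
eef_pos: [0.478, -0.2194, 0.3289]
tool_rot: [179.9, -0.1, -85.0]
contact_force: [-0.5, -0.3, -0.9]
width: 0.003
```

```bash
python3 d.py -.057 -.101 .265 30
```

```text
t 2.1 box [-0.1669 -0.1034  0.3289] z [-0. -0. -1.] F [-0.5 -0.3 -0.9] q [-25.  14.  10.  86.  -0. 150.] w 0.0
[-0.0027, -0.11, 0.0638, 0.5247, -0.0018, -0.0017]
```

Request:
step_arm --deltas '[[[-1,-0.001,-0.02,0.01,0.1,0,0],[-1,-0.001,-0.04,0.02,0.2,0,0],[-1,-0.002,-0.065,0.03,0.3,0,0],[-1,-0.002,-0.09,0.04,0.4,0,0],[-1,-0.003,-0.11,0.052,0.5,0,0],[-1,-0.003,-0.11,0.06,0.524,0,0],[-1,-0.003,-0.11,0.063,0.524,0,0],[-1,-0.003,-0.11,0.063,0.524,0,0]]]'

```text
t: 2.77
eef_pos: [0.5838, -0.2008, 0.266]
tool_rot: [-150.2, 0.1, -84.5]
contact_force: [-0.1, 0.4, 0.5]
width: 0.001
```

```bash
python3 d.py -.057 -.101 .226 30; python3 - <<'E'
from cell import env
import cv2
c=env.read_camera("side"); cv2.imwrite("pics/s2.png",cv2.resize(c["img"][90:230,130:330,::-1],None,fx=3,fy=3))
E
```

```text
t 2.77 box [-0.0599 -0.0943  0.266 ] z [ 0.49  0.05 -0.87] F [-0.1  0.4  0.5] q [-28.   4. -21.  40.  16. 150.] w 0.0
[0.0068, 0.0174, 0.0361, 0.0032, 0.0048, 0.0047]
```

View pics/s2.png

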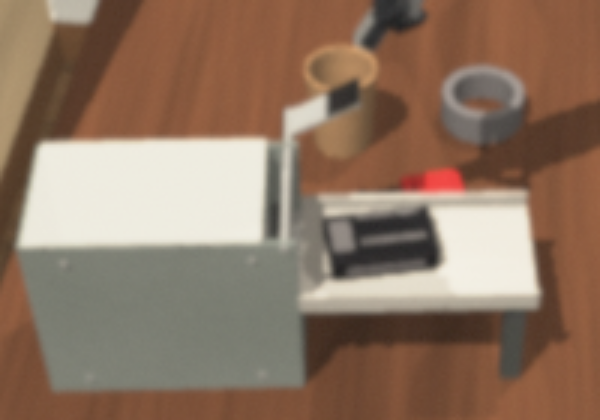

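The fingertip is near (365,45) in the crop, with the pad at (345,95) and the flap shut. I'll check that against the projected TCP.

```bash
python3 - <<'E'
from h import *
from cell import env
s,p,R=now()
c=dict(np.load("pics/side0.npz"))
for n,X in(("tcp",p),("pad",b2w([-.053,-.101,.230])),("hinge",b2w([0,-.07,.195]))):
    q=c["K"]@(c["R"]@X+c["t"]); q=q[:2]/q[2]; print(n,((q-[130,90])*3).round())
c=env.read_camera("top"); W=cloud(c)
im=cv2.resize(c["img"][110:250,240:400,::-1],None,fx=4,fy=4); cv2.imwrite("pics/t2.png",im)
for X in(p,b2w([-.053,-.101,.230])):
    q=c["K"]@(c["R"]@X+c["t"]); q=q[:2]/q[2]; print("top",((q-[240,110])*4).round())
E
```

```text
tcp [343.  66.]
pad [338.  93.]
hinge [284. 143.]
top [354. 239.]
top [351. 240.]
```

View pics/t2.png

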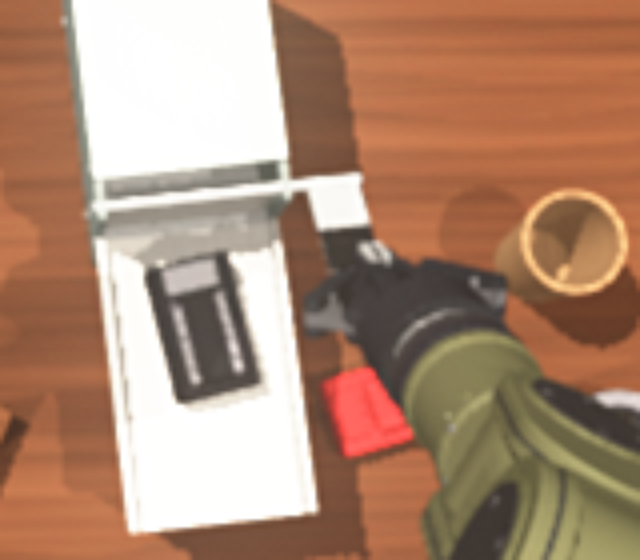

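```bash
python3 - <<'E'
from h import *
from cell import env
s,p,R=now(); print(s["t"],p,s["width"])
for n in("side","top"):
    c=env.read_camera(n); W=cloud(c).reshape(-1,3); L=R.inv().apply(W-p)
    d=np.linalg.norm(L,axis=1); m=(d<.09)&(W[:,2]>.225)
    l=L[m]; i=np.argsort(-l[:,2])[:12]; print(n,m.sum()); print((l[i]*1000).round().tolist())
E
```

```text
2.8667 [ 0.58628719 -0.20168687  0.26896544] 0.0017604570256745714
side 228
[[12.0, 9.0, 46.0], [-7.0, 11.0, 44.0], [-6.0, 13.0, 43.0], [-16.0, 13.0, 43.0], [-2.0, 13.0, 42.0], [13.0, 9.0, 41.0], [-15.0, 16.0, 41.0], [-7.0, 16.0, 41.0], [-3.0, 16.0, 41.0], [-1.0, 12.0, 40.0], [1.0, 15.0, 40.0], [3.0, 12.0, 39.0]]
top 186
[[3.0, 10.0, 45.0], [14.0, 11.0, 44.0], [0.0, 12.0, 44.0], [-6.0, 11.0, 43.0], [5.0, 12.0, 42.0], [8.0, 12.0, 42.0], [-12.0, 13.0, 42.0], [17.0, 10.0, 42.0], [-9.0, 13.0, 42.0], [-1.0, 14.0, 41.0], [-6.0, 13.0, 41.0], [14.0, 13.0, 41.0]]
```

```bash
python3 - <<'E'
from h import *
from cell import env
s,p,R=now()
for n in("side","top"):
    c=env.read_camera(n); W=cloud(c).reshape(-1,3); L=R.inv().apply(W-p)
    d=np.linalg.norm(L[:,:2],axis=1); m=(d<.045)&(abs(L[:,2])<.1)&(W[:,2]>.245)
    l=L[m]; i=np.argsort(-l[:,2])[:40:3]; print(n,m.sum()); print((l[i]*1000).round().tolist())
    print("padpts",[(w2b(x)*1000).round().tolist() for x in W[(np.linalg.norm(W-b2w([-.053,-.101,.23]),axis=1)<.022)][:40:4]])
E
```

```text
side 195
[[-4.0, -3.0, -30.0], [-6.0, 5.0, -32.0], [-9.0, 1.0, -33.0], [1.0, -11.0, -37.0], [-7.0, -1.0, -38.0], [3.0, -12.0, -39.0], [-10.0, -9.0, -40.0], [-8.0, -10.0, -42.0], [-11.0, -7.0, -42.0], [-11.0, -5.0, -44.0], [-7.0, 11.0, -44.0], [-4.0, -12.0, -45.0], [-18.0, -1.0, -47.0], [-17.0, -5.0, -49.0]]
padpts [[-68.0, -113.0, 238.0], [-68.0, -112.0, 235.0], [-62.0, -108.0, 235.0], [-48.0, -115.0, 227.0], [-60.0, -101.0, 237.0], [-71.0, -109.0, 231.0], [-51.0, -106.0, 230.0], [-62.0, -99.0, 235.0], [-42.0, -111.0, 222.0], [-54.0, -101.0, 230.0]]
top 180
[[4.0, -10.0, -30.0], [-5.0, -7.0, -36.0], [-1.0, -11.0, -40.0], [-10.0, -7.0, -42.0], [0.0, -12.0, -44.0], [13.0, -9.0, -45.0], [-6.0, -6.0, -47.0], [-12.0, -2.0, -50.0], [-12.0, -8.0, -51.0], [13.0, -9.0, -53.0], [-5.0, -11.0, -54.0], [5.0, -11.0, -57.0], [-1.0, -12.0, -58.0], [-11.0, -6.0, -59.0]]
padpts [[-36.0, -98.0, 219.0], [-40.0, -116.0, 226.0], [-40.0, -100.0, 223.0], [-41.0, -111.0, 223.0], [-42.0, -88.0, 222.0], [-43.0, -99.0, 222.0], [-44.0, -110.0, 224.0], [-44.0, -85.0, 223.0], [-46.0, -95.0, 227.0], [-47.0, -106.0, 228.0]]
```

```bash
python3 - <<'E'
from h import *
from cell import env
s,p,R=now(); o=[]
for n in("side","top"):
    c=env.read_camera(n); im=c["img"][:,:,::-1].copy()
    q=c["K"]@(c["R"]@p+c["t"]); q=q[:2]/q[2]; a,b=(q-25).astype(int)
    z=cv2.resize(im[b-10:b+50 if n=="top" else b+40,a:a+60][:50],(390,325),interpolation=cv2.INTER_NEAREST)
    cv2.circle(z,(int((q[0]-a)*6.5),int((q[1]-b+10)*6.5)),4,(0,255,0),1); o.append(z)
cv2.imwrite("pics/z3.png",np.hstack(o))
E
```

```text
(no output)
```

View pics/z3.png

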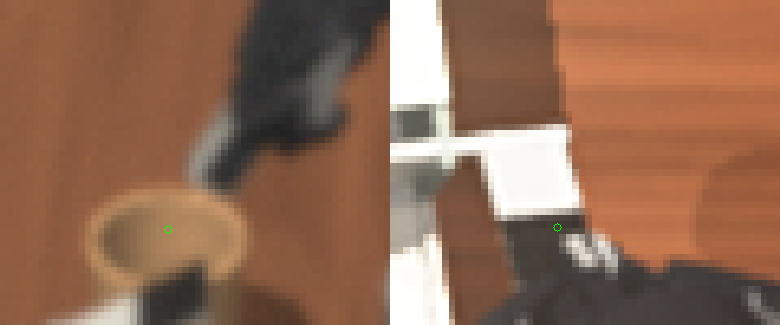

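```bash
for z in .236 .216 .15; do python3 d.py -.047 -.101 $z 30;done
```

```text
t 3.17 box [-0.0576 -0.0952  0.2687] z [ 0.5   0.05 -0.87] F [ 0.6  0.2 -0.5] q [-28.   4. -21.  40.  16. 150.] w -0.0
[0.0058, 0.0072, 0.0336, -0.0012, 0.003, 0.0065]
t 3.17 box [-0.0576 -0.0952  0.2687] z [ 0.5   0.05 -0.87] F [ 0.6  0.2 -0.5] q [-28.   4. -21.  40.  16. 150.] w -0.0
[0.0058, 0.0172, 0.0509, -0.0012, 0.003, 0.0065]
t 3.17 box [-0.0576 -0.0952  0.2687] z [ 0.5   0.05 -0.87] F [ 0.6  0.2 -0.5] q [-28.   4. -21.  40.  16. 150.] w -0.0
[0.0058, 0.0503, 0.108, -0.0012, 0.003, 0.0065]
```

Request:
step_arm --deltas '[[[-1,0.006,0.002,0.015,0,0,0],[-1,0.006,0.007,0.034,0,0,0],[-1,0.006,0.0085,0.0365,0,0,0],[-1,0.006,0.01,0.039,0,0,0],[-1,0.006,0.0115,0.0415,0,0,0],[-1,0.006,0.013,0.044,0,0,0],[-1,0.006,0.014,0.0455,0,0,0],[-1,0.006,0.014,0.0455,0,0,0]]]'

```text
t: 3.83
eef_pos: [0.5966, -0.2062, 0.2217]
tool_rot: [-150.0, -0.0, -84.5]
contact_force: [0.4, -0.3, -0.2]
width: -0.0
```

```bash
python3 d.py -.047 -.101 .2 30
```

```text
t 3.83 box [-0.0477 -0.1009  0.2217] z [ 0.5   0.05 -0.87] F [ 0.4 -0.3 -0.2] q [-28.   6. -25.  33.  16. 150.] w -0.0
[0.0001, 0.0103, 0.0191, -0.0007, 0.0033, 0.006]
```

No contact with the TCP 5 mm below the pad top. So the real tips lie about 27 mm short of the reported TCP along the tool axis, as the images show. I'll aim with that offset.

```bash
cat >> h.py <<'E'
E0=.027
def tcp(tip,tilt): # box tip -> world TCP
    return b2w(tip)+T(tilt).apply([0,0,E0])
E
python3 - <<'E'
from h import *
s,p,R=now(); print("tip now",w2b(p-R.apply([0,0,E0])).round(4))
for th in np.r_[0:1.31:.1]:
    a=.583-th; print(round(th,1),[round(x,4) for x in delta(p,R,tcp([-.0635*np.cos(a),-.101,.195+.0635*np.sin(a)],30),T(30))[:3]])
E
```

```text
tip now [-0.0612 -0.101   0.2451]
0.0 [0.0002, 0.0005, 0.0172]
0.1 [0.0002, 0.006, 0.0203]
0.2 [0.0001, 0.0112, 0.0239]
0.3 [0.0001, 0.016, 0.0281]
0.4 [0.0001, 0.0204, 0.0327]
0.5 [0.0001, 0.0242, 0.0377]
0.6 [0.0001, 0.0276, 0.0431]
0.7 [0.0001, 0.0304, 0.0488]
0.8 [0.0001, 0.0326, 0.0548]
0.9 [0.0001, 0.0342, 0.0609]
1.0 [0.0001, 0.0352, 0.0672]
1.1 [0.0002, 0.0356, 0.0735]
1.2 [0.0002, 0.0353, 0.0799]
1.3 [0.0002, 0.0344, 0.0861]
```

Request:
step_arm --deltas '[[[-1,0,0,0.008,0,0,0],[-1,0,0.0005,0.015,0,0,0],[-1,0,0.002,0.018,0,0,0],[-1,0,0.006,0.0203,0,0,0],[-1,0,0.0085,0.022,0,0,0],[-1,0,0.0112,0.0239,0,0,0],[-1,0,0.0136,0.026,0,0,0],[-1,0,0.016,0.0281,0,0,0]]]'

```text
t: 4.5
eef_pos: [0.6003, -0.2066, 0.1923]
tool_rot: [-149.5, -0.1, -84.4]
contact_force: [2.7, 1.0, 6.8]
width: 0.001
```

```bash
cat > k.py <<'E'
from h import *
s,p,R=now(); print("t",s["t"],"F",s["contact_force"].round(1),"tip now",w2b(p-R.apply([0,0,E0])).round(4))
for th in np.r_[.3:1.31:.1]:
    a=.583-th; print(round(th,1),[round(x,4) for x in delta(p,R,tcp([-.0635*np.cos(a),-.101,.195+.0635*np.sin(a)],30),T(30))[:3]])
E
python3 k.py
```

```text
t 4.5 F [2.7 1.  6.8] tip now [-0.0576 -0.1016  0.2156]
0.3 [-0.0006, 0.0045, 0.0008]
0.4 [-0.0006, 0.0089, 0.0053]
0.5 [-0.0006, 0.0128, 0.0103]
0.6 [-0.0007, 0.0162, 0.0157]
0.7 [-0.0007, 0.0191, 0.0214]
0.8 [-0.0007, 0.0213, 0.0273]
0.9 [-0.0007, 0.023, 0.0334]
1.0 [-0.0007, 0.024, 0.0397]
1.1 [-0.0007, 0.0245, 0.046]
1.2 [-0.0006, 0.0242, 0.0524]
1.3 [-0.0006, 0.0234, 0.0587]
```

Request:
step_arm --deltas '[[[-1,0,0.0022,0.0022,0,0,0],[-1,0,0.0044,0.0045,0,0,0],[-1,0,0.0064,0.007,0,0,0],[-1,0,0.0083,0.0095,0,0,0],[-1,0,0.01,0.0122,0,0,0],[-1,0,0.0117,0.0149,0,0,0],[-1,0,0.0132,0.0177,0,0,0],[-1,0,0.0146,0.0206,0,0,0]]]'

```text
t: 5.17
eef_pos: [0.5976, -0.2068, 0.167]
tool_rot: [-149.6, -0.1, -84.4]
contact_force: [0.2, 0.7, 8.5]
width: 0.003
```

```bash
python3 k.py|egrep "t|1.0|0.7|1.2|1.3"
```

```text
t 5.1667 F [0.2 0.7 8.5] tip now [-0.0603 -0.1016  0.1903]
0.6 [-0.0006, 0.0011, -0.0047]
0.7 [-0.0006, 0.0039, 0.0009]
0.9 [-0.0006, 0.0078, 0.013]
1.0 [-0.0006, 0.0089, 0.0193]
1.2 [-0.0006, 0.009, 0.0319]
1.3 [-0.0005, 0.0082, 0.0382]
```

Request:
step_arm --deltas '[[[-1,0,0.0012,0.003,0,0,0],[-1,0,0.0022,0.006,0,0,0],[-1,0,0.0032,0.009,0,0,0],[-1,0,0.0039,0.012,0,0,0],[-1,0,0.0045,0.0152,0,0,0],[-1,0,0.0049,0.0184,0,0,0],[-1,0,0.0052,0.0215,0,0,0],[-1,0,0.0054,0.0246,0,0,0]]]'

```text
t: 5.83
eef_pos: [0.6045, -0.2062, 0.1424]
tool_rot: [-149.7, -0.1, -84.4]
contact_force: [-5.3, 0.4, 10.8]
width: -0.0
```

```bash
python3 k.py|egrep "t|1.1|1.2|1.3"; python3 - <<'E'
from h import *
P=[[-.049,-.101,.154],[-.075,-.101,.178],[-.105,-.09,.195],[-.14,-.06,.195],[-.168,-.025,.185],[-.17,-.004,.165],[-.17,-.004,.145],[-.17,-.004,.127]]
for q in P: print(delta(tcp(P[0],30),T(30),tcp(q,30),T(30))[:3])
E
```

```text
t 5.8333 F [-5.3  0.4 10.8] tip now [-0.0534 -0.1016  0.1657]
0.3 [-0.0005, -0.0171, -0.0444]
1.1 [-0.0006, 0.0027, 0.0009]
1.2 [-0.0006, 0.0025, 0.0072]
1.3 [-0.0005, 0.0016, 0.0135]
[0.0, 0.0, 0.0]
[0.0, 0.0105, -0.0338]
[-0.011, 0.028, -0.0635]
[-0.041, 0.0583, -0.081]
[-0.076, 0.0876, -0.0863]
[-0.097, 0.0993, -0.07]
[-0.097, 0.1093, -0.0527]
[-0.097, 0.1183, -0.0371]
```

Request:
step_arm --deltas '[[[-1,0,-0.0001,0.003,0,0,0],[-1,0,-0.0003,0.006,0,0,0],[-1,0,-0.0006,0.009,0,0,0],[-1,0,-0.0008,0.011,0,0,0],[-1,0,-0.001,0.0127,0,0,0],[-1,0,-0.001,0.0135,0,0,0],[-1,0,-0.001,0.0135,0,0,0],[-1,0,-0.001,0.0135,0,0,0]]]'

```text
t: 6.5
eef_pos: [0.6118, -0.2055, 0.1308]
tool_rot: [-149.7, -0.1, -84.4]
contact_force: [-2.0, 0.4, 7.2]
width: 0.003
```

```bash
python3 k.py|egrep "t|1.2|1.3"; python3 - <<'E'
from cell import env
import cv2
c=env.read_camera("side"); cv2.imwrite("pics/s4.png",cv2.resize(c["img"][90:230,130:330,::-1],None,fx=3,fy=3))
E
```

```text
t 6.5 F [-2.   0.4  7.2] tip now [-0.0461 -0.1016  0.1542]
0.4 [-0.0005, -0.0122, -0.0535]
1.2 [-0.0005, 0.003, -0.0064]
1.3 [-0.0005, 0.0021, -0.0001]
```

View pics/s4.png

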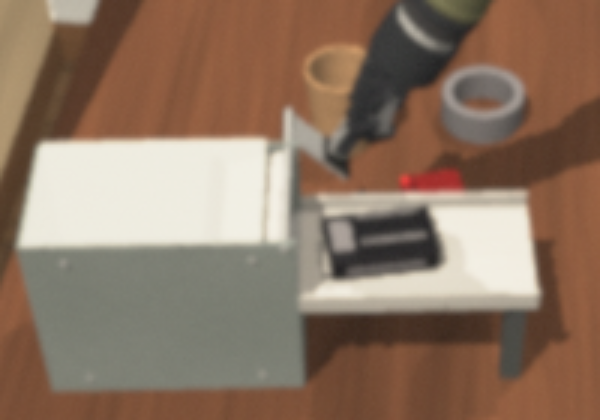

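The lever is down at (335,165), the flap is raised inside the mouth at (275,190), and the battery is unmoved at (380,240). Next is the transit to the battery's tail.

Request:
step_arm --deltas '[[[-1,0,0.0105,-0.034,0,0,0],[-1,-0.011,0.028,-0.0635,0,0,0],[-0.4,-0.041,0.058,-0.081,0,0,0],[-0.4,-0.074,0.086,-0.086,0,0,0],[-0.4,-0.097,0.099,-0.072,0,0,0],[-0.4,-0.097,0.108,-0.056,0,0,0],[-0.4,-0.097,0.1165,-0.042,0,0,0],[-0.4,-0.097,0.1185,-0.038,0,0,0]]]'

```text
t: 7.22
eef_pos: [0.4768, -0.1186, 0.0995]
tool_rot: [-150.2, 0.1, -84.4]
contact_force: [-0.8, 0.6, 0.3]
width: 0.3
```

```bash
python3 - <<'E'
from h import *
s,p,R=now(); print(s["t"],s["contact_force"].round(1),s["width"]); t=w2b(p-R.apply([0,0,E0])); print("tip",t.round(4))
for x in(-.15,-.04): print(x,delta(p,R,tcp([x,-.004,.127],30),T(30)))
E
```

```text
7.2167 [-0.8  0.6  0.3] 0.2997418710124976
tip [-0.1725 -0.003   0.123 ]
-0.15 [0.0013, -0.0216, 0.0077, 0.0035, 0.0056, 0.0057]
-0.04 [0.0021, -0.117, 0.0623, 0.0035, 0.0056, 0.0057]
```

Request:
step_arm --deltas '[[[-0.4,0.001,-0.01,0.0025,0,0,0],[-0.4,0.001,-0.018,0.007,0,0,0],[-0.4,0.001,-0.0266,0.012,0,0,0],[-0.4,0.001,-0.0353,0.017,0,0,0],[-0.4,0.001,-0.044,0.022,0,0,0],[-0.4,0.001,-0.0526,0.027,0,0,0],[-0.4,0.001,-0.0613,0.032,0,0,0],[-0.4,0.001,-0.07,0.037,0,0,0]]]'

```text
t: 7.88
eef_pos: [0.5595, -0.1136, 0.1057]
tool_rot: [-150.0, -0.0, -84.5]
contact_force: [-2.8, -0.2, 1.5]
width: 0.301
```

```bash
python3 - <<'E'
from h import *
s,p,R=now(); print(s["t"],s["contact_force"].round(1),s["width"]); t=w2b(p-R.apply([0,0,E0])); print("tip",t.round(4))
for x in(-.047,-.04): print(x,delta(p,R,tcp([x,-.004,.127],30),T(30)))
E
```

```text
7.8833 [-2.8 -0.2  1.5] 0.3006217650038888
tip [-0.0898 -0.0053  0.129 ]
-0.047 [-0.001, -0.036, 0.0232, -0.0008, 0.003, 0.0061]
-0.04 [-0.0009, -0.0421, 0.0267, -0.0008, 0.003, 0.0061]
```

Request:
step_arm --deltas '[[[-0.4,0,-0.0078,0.0045,0,0,0],[-0.4,0,-0.0156,0.009,0,0,0],[-0.4,0,-0.0234,0.0135,0,0,0],[-0.4,0,-0.0312,0.018,0,0,0],[-0.4,0,-0.039,0.0225,0,0,0],[-0.4,0,-0.044,0.0255,0,0,0],[-0.4,0,-0.047,0.027,0,0,0],[-0.4,0,-0.047,0.027,0,0,0]]]'

```text
t: 8.55
eef_pos: [0.6132, -0.1082, 0.1058]
tool_rot: [-149.9, -0.0, -84.4]
contact_force: [-0.4, 0.1, -0.9]
width: 0.299
```

```bash
python3 - <<'E'
from h import *
from cell import env
s,p,R=now(); print(s["t"],s["contact_force"].round(1)); t=w2b(p-R.apply([0,0,E0])); print("tip",t.round(4))
o=[]
c=env.read_camera("side"); o.append(cv2.resize(c["img"][110:220,190:320,::-1],(390,330)))
c=env.read_camera("top"); o.append(cv2.resize(c["img"][130:240,230:360,::-1],(390,330)))
cv2.imwrite("pics/s5.png",np.hstack(o))
E
```

```text
8.55 [-0.4  0.1 -0.9]
tip [-0.0358 -0.0048  0.1291]
```

View pics/s5.png

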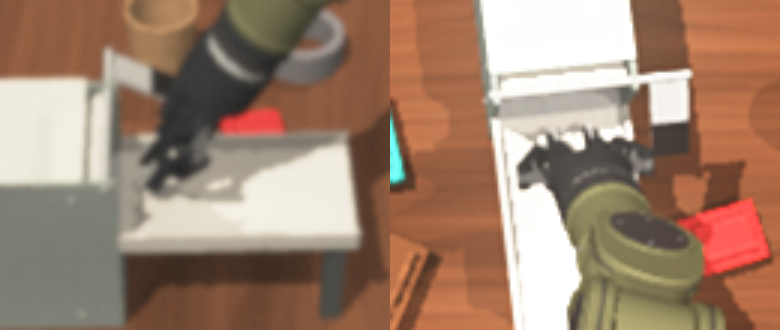

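The side view shows the fingertips at (155,185) with no battery left on the shelf ahead of them. I'll draw back.

Request:
step_arm --deltas '[[[-0.4,0,0.02,-0.012,0,0,0],[-0.4,0,0.04,-0.03,0,0,0],[-0.4,0,0.055,-0.055,0,0,0],[-0.4,0,0.07,-0.085,0,0,0],[-0.4,0,0.085,-0.115,0,0,0],[-0.4,0,0.1,-0.145,0,0,0],[-0.4,0,0.115,-0.175,0,0,0],[-0.4,0,0.125,-0.19,0,0,0]]]'

```text
t: 9.32
eef_pos: [0.4076, -0.1278, 0.2093]
tool_rot: [-149.9, -0.1, -84.5]
contact_force: [1.4, -0.5, 0.5]
width: 0.3
```

Request:
step_arm --deltas '[[[-0.4,0,0.02,-0.02,0,0,0],[-0.4,0,0.04,-0.04,0,0,0],[-0.4,0,0.06,-0.05,0,0,0],[-0.4,0,0.08,-0.06,0,0,0],[-0.4,0,0.08,-0.06,0,0,0],[-0.4,0,0.08,-0.06,0,0,0],[-0.4,0,0.08,-0.06,0,0,0],[-0.4,0,0.08,-0.06,0,0,0]]]'

```text
t: 9.98
eef_pos: [0.3116, -0.1375, 0.2196]
tool_rot: [-149.9, -0.0, -84.4]
contact_force: [-0.1, 0.1, -0.0]
width: 0.302
```

```bash
cat > v.py <<'E'
import sys
from h import *
from cell import env
s,p,R=now(); print(s["t"],s["contact_force"].round(1),"tip",w2b(p-R.apply([0,0,E0])).round(3)); o=[]
c=env.read_camera("side"); o.append(cv2.resize(c["img"][80:220,120:320,::-1],(400,280)))
c=env.read_camera("top"); o.append(cv2.resize(c["img"][70:255,200:420,::-1],(333,280)))
cv2.imwrite(sys.argv[1],np.hstack(o))
E
python3 v.py pics/s6.png
```

```text
9.9833 [-0.1  0.1 -0. ] tip [-0.339 -0.007  0.243]
```

View pics/s6.png

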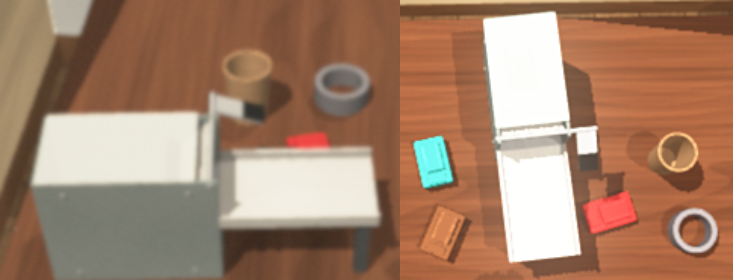

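The shelf is empty and the flap is still sinking. I'll wait with the arm clear.

Request:
step_arm --deltas '[[[-0.4,0,0,0,0,0,0],[-0.4,0,0,0,0,0,0],[-0.4,0,0,0,0,0,0],[-0.4,0,0,0,0,0,0],[-0.4,0,0,0,0,0,0],[-0.4,0,0,0,0,0,0],[-0.4,0,0,0,0,0,0],[-0.4,0,0,0,0,0,0]]]'

```text
t: 10.75
eef_pos: [0.3109, -0.1376, 0.2194]
tool_rot: [-150.0, -0.0, -84.5]
contact_force: [0.5, 1.2, 0.8]
width: 0.303
```

Request:
step_arm --deltas '[[[-0.4,0,0,0,0,0,0],[-0.4,0,0,0,0,0,0],[-0.4,0,0,0,0,0,0],[-0.4,0,0,0,0,0,0],[-0.4,0,0,0,0,0,0],[-0.4,0,0,0,0,0,0],[-0.4,0,0,0,0,0,0],[-0.4,0,0,0,0,0,0]]]'

```text
t: 11.42
eef_pos: [0.3109, -0.1375, 0.2194]
tool_rot: [-150.0, 0.0, -84.5]
contact_force: [-0.6, -0.5, -0.2]
width: 0.298
```

Request:
step_arm --deltas '[[[-0.4,0,0,0,0,0,0],[-0.4,0,0,0,0,0,0],[-0.4,0,0,0,0,0,0],[-0.4,0,0,0,0,0,0],[-0.4,0,0,0,0,0,0],[-0.4,0,0,0,0,0,0],[-0.4,0,0,0,0,0,0],[-0.4,0,0,0,0,0,0]]]'

```text
t: 12.08
eef_pos: [0.3109, -0.1375, 0.2194]
tool_rot: [-150.0, -0.0, -84.5]
contact_force: [0.1, -0.7, -0.4]
width: 0.303
```

Request:
step_arm --deltas '[[[-0.4,0,0,0,0,0,0],[-0.4,0,0,0,0,0,0],[-0.4,0,0,0,0,0,0],[-0.4,0,0,0,0,0,0],[-0.4,0,0,0,0,0,0],[-0.4,0,0,0,0,0,0],[-0.4,0,0,0,0,0,0],[-0.4,0,0,0,0,0,0]]]'

```text
t: 12.75
eef_pos: [0.3109, -0.1375, 0.2194]
tool_rot: [-150.0, -0.0, -84.5]
contact_force: [-1.0, 0.7, 0.3]
width: 0.299
```

Request:
step_arm --deltas '[[[-0.4,0,0,0,0,0,0],[-0.4,0,0,0,0,0,0],[-0.4,0,0,0,0,0,0],[-0.4,0,0,0,0,0,0],[-0.4,0,0,0,0,0,0],[-0.4,0,0,0,0,0,0],[-0.4,0,0,0,0,0,0],[-0.4,0,0,0,0,0,0]]]'

```text
t: 13.42
eef_pos: [0.3109, -0.1375, 0.2194]
tool_rot: [-150.0, 0.0, -84.5]
contact_force: [1.1, 0.3, -0.1]
width: 0.299
```

Request:
step_arm --deltas '[[[-0.4,0,0,0,0,0,0],[-0.4,0,0,0,0,0,0],[-0.4,0,0,0,0,0,0],[-0.4,0,0,0,0,0,0],[-0.4,0,0,0,0,0,0],[-0.4,0,0,0,0,0,0],[-0.4,0,0,0,0,0,0],[-0.4,0,0,0,0,0,0]]]'

```text
t: 14.08
eef_pos: [0.3109, -0.1375, 0.2194]
tool_rot: [-150.0, -0.0, -84.5]
contact_force: [-0.0, 0.9, -0.5]
width: 0.301
```

Request:
step_arm --deltas '[[[-0.4,0,0,0,0,0,0],[-0.4,0,0,0,0,0,0],[-0.4,0,0,0,0,0,0],[-0.4,0,0,0,0,0,0],[-0.4,0,0,0,0,0,0],[-0.4,0,0,0,0,0,0],[-0.4,0,0,0,0,0,0],[-0.4,0,0,0,0,0,0]]]'

```text
t: 14.75
eef_pos: [0.3109, -0.1375, 0.2194]
tool_rot: [-150.0, -0.0, -84.5]
contact_force: [0.1, 0.6, -0.2]
width: 0.298
```

Request:
step_arm --deltas '[[[-0.4,0,0,0,0,0,0],[-0.4,0,0,0,0,0,0],[-0.4,0,0,0,0,0,0],[-0.4,0,0,0,0,0,0],[-0.4,0,0,0,0,0,0],[-0.4,0,0,0,0,0,0],[-0.4,0,0,0,0,0,0],[-0.4,0,0,0,0,0,0]]]'

```text
t: 15.42
eef_pos: [0.3109, -0.1375, 0.2194]
tool_rot: [-150.0, 0.0, -84.5]
contact_force: [0.1, -0.3, -0.6]
width: 0.3
```

Request:
step_arm --deltas '[[[-0.4,0,0,0,0,0,0],[-0.4,0,0,0,0,0,0],[-0.4,0,0,0,0,0,0],[-0.4,0,0,0,0,0,0],[-0.4,0,0,0,0,0,0],[-0.4,0,0,0,0,0,0],[-0.4,0,0,0,0,0,0],[-0.4,0,0,0,0,0,0]]]'

```text
t: 16.08
eef_pos: [0.3109, -0.1375, 0.2194]
tool_rot: [-150.0, -0.0, -84.5]
contact_force: [-0.5, -0.0, -0.0]
width: 0.303
```

Request:
step_arm --deltas '[[[-0.4,0,0,0,0,0,0],[-0.4,0,0,0,0,0,0],[-0.4,0,0,0,0,0,0],[-0.4,0,0,0,0,0,0],[-0.4,0,0,0,0,0,0],[-0.4,0,0,0,0,0,0],[-0.4,0,0,0,0,0,0],[-0.4,0,0,0,0,0,0]]]'

```text
t: 16.75
eef_pos: [0.3109, -0.1376, 0.2194]
tool_rot: [-150.0, -0.0, -84.5]
contact_force: [-0.9, 0.2, 0.6]
width: 0.297
```

Request:
step_arm --deltas '[[[-0.4,0,0,0,0,0,0],[-0.4,0,0,0,0,0,0],[-0.4,0,0,0,0,0,0],[-0.4,0,0,0,0,0,0],[-0.4,0,0,0,0,0,0],[-0.4,0,0,0,0,0,0],[-0.4,0,0,0,0,0,0],[-0.4,0,0,0,0,0,0]]]'

```text
t: 17.42
eef_pos: [0.3109, -0.1375, 0.2194]
tool_rot: [-150.0, -0.0, -84.5]
contact_force: [-0.6, 0.4, 0.5]
width: 0.302
```

Request:
step_arm --deltas '[[[-0.4,0,0,0,0,0,0],[-0.4,0,0,0,0,0,0],[-0.4,0,0,0,0,0,0],[-0.4,0,0,0,0,0,0],[-0.4,0,0,0,0,0,0],[-0.4,0,0,0,0,0,0],[-0.4,0,0,0,0,0,0],[-0.4,0,0,0,0,0,0]]]'

```text
t: 18.08
eef_pos: [0.3109, -0.1375, 0.2194]
tool_rot: [-150.0, -0.0, -84.5]
contact_force: [-0.1, -1.3, -0.1]
width: 0.302
```

Request:
step_arm --deltas '[[[-0.4,0,0,0,0,0,0],[-0.4,0,0,0,0,0,0],[-0.4,0,0,0,0,0,0],[-0.4,0,0,0,0,0,0],[-0.4,0,0,0,0,0,0],[-0.4,0,0,0,0,0,0],[-0.4,0,0,0,0,0,0],[-0.4,0,0,0,0,0,0]]]'

```text
t: 18.75
eef_pos: [0.3109, -0.1375, 0.2194]
tool_rot: [-150.0, 0.0, -84.5]
contact_force: [0.5, 0.1, -0.1]
width: 0.299
```

Request:
step_arm --deltas '[[[-0.4,0,0,0,0,0,0],[-0.4,0,0,0,0,0,0],[-0.4,0,0,0,0,0,0],[-0.4,0,0,0,0,0,0],[-0.4,0,0,0,0,0,0],[-0.4,0,0,0,0,0,0],[-0.4,0,0,0,0,0,0],[-0.4,0,0,0,0,0,0]]]'

```text
t: 19.42
eef_pos: [0.3109, -0.1375, 0.2194]
tool_rot: [-150.0, -0.0, -84.5]
contact_force: [0.1, -0.2, -1.0]
width: 0.298
```

Request:
step_arm --deltas '[[[-0.4,0,0,0,0,0,0],[-0.4,0,0,0,0,0,0],[-0.4,0,0,0,0,0,0],[-0.4,0,0,0,0,0,0],[-0.4,0,0,0,0,0,0],[-0.4,0,0,0,0,0,0],[-0.4,0,0,0,0,0,0],[-0.4,0,0,0,0,0,0]]]'

```text
t: 20.08
eef_pos: [0.3109, -0.1375, 0.2194]
tool_rot: [-150.0, -0.0, -84.4]
contact_force: [-0.5, -0.8, -0.1]
width: 0.302
```

Request:
step_arm --deltas '[[[-0.4,0,0,0,0,0,0],[-0.4,0,0,0,0,0,0],[-0.4,0,0,0,0,0,0],[-0.4,0,0,0,0,0,0],[-0.4,0,0,0,0,0,0],[-0.4,0,0,0,0,0,0],[-0.4,0,0,0,0,0,0],[-0.4,0,0,0,0,0,0]]]'

```text
t: 20.75
eef_pos: [0.3109, -0.1375, 0.2194]
tool_rot: [-150.0, -0.0, -84.5]
contact_force: [0.1, 0.5, 0.6]
width: 0.295
```

Request:
step_arm --deltas '[[[-0.4,0,0,0,0,0,0],[-0.4,0,0,0,0,0,0],[-0.4,0,0,0,0,0,0],[-0.4,0,0,0,0,0,0],[-0.4,0,0,0,0,0,0],[-0.4,0,0,0,0,0,0],[-0.4,0,0,0,0,0,0],[-0.4,0,0,0,0,0,0]]]'

```text
t: 21.42
eef_pos: [0.3109, -0.1375, 0.2194]
tool_rot: [-150.0, 0.0, -84.5]
contact_force: [-0.5, 0.3, -0.0]
width: 0.298
```

Request:
step_arm --deltas '[[[-0.4,0,0,0,0,0,0],[-0.4,0,0,0,0,0,0],[-0.4,0,0,0,0,0,0],[-0.4,0,0,0,0,0,0],[-0.4,0,0,0,0,0,0],[-0.4,0,0,0,0,0,0],[-0.4,0,0,0,0,0,0],[-0.4,0,0,0,0,0,0]]]'

```text
t: 22.08
eef_pos: [0.3109, -0.1375, 0.2194]
tool_rot: [-150.0, -0.0, -84.5]
contact_force: [0.3, -0.3, 0.9]
width: 0.295
```

Request:
step_arm --deltas '[[[-0.4,0,0,0,0,0,0],[-0.4,0,0,0,0,0,0],[-0.4,0,0,0,0,0,0],[-0.4,0,0,0,0,0,0],[-0.4,0,0,0,0,0,0],[-0.4,0,0,0,0,0,0],[-0.4,0,0,0,0,0,0],[-0.4,0,0,0,0,0,0]]]'

```text
t: 22.75
eef_pos: [0.3109, -0.1375, 0.2194]
tool_rot: [-150.0, 0.0, -84.5]
contact_force: [0.0, 0.7, -0.1]
width: 0.297
```

Request:
step_arm --deltas '[[[-0.4,0,0,0,0,0,0],[-0.4,0,0,0,0,0,0],[-0.4,0,0,0,0,0,0],[-0.4,0,0,0,0,0,0],[-0.4,0,0,0,0,0,0],[-0.4,0,0,0,0,0,0],[-0.4,0,0,0,0,0,0],[-0.4,0,0,0,0,0,0]]]'

```text
t: 23.42
eef_pos: [0.3109, -0.1375, 0.2194]
tool_rot: [-150.0, 0.0, -84.5]
contact_force: [1.1, -0.5, -0.9]
width: 0.297
```

Request:
step_arm --deltas '[[[-0.4,0,0,0,0,0,0],[-0.4,0,0,0,0,0,0],[-0.4,0,0,0,0,0,0],[-0.4,0,0,0,0,0,0],[-0.4,0,0,0,0,0,0],[-0.4,0,0,0,0,0,0],[-0.4,0,0,0,0,0,0],[-0.4,0,0,0,0,0,0]]]'

```text
t: 24.08
eef_pos: [0.3109, -0.1375, 0.2194]
tool_rot: [-150.0, -0.0, -84.5]
contact_force: [0.5, 0.1, -0.1]
width: 0.301
```

Request:
step_arm --deltas '[[[-0.4,0,0,0,0,0,0],[-0.4,0,0,0,0,0,0],[-0.4,0,0,0,0,0,0],[-0.4,0,0,0,0,0,0],[-0.4,0,0,0,0,0,0],[-0.4,0,0,0,0,0,0],[-0.4,0,0,0,0,0,0],[-0.4,0,0,0,0,0,0]]]'

```text
t: 24.75
eef_pos: [0.3109, -0.1375, 0.2194]
tool_rot: [-150.0, 0.0, -84.5]
contact_force: [-0.3, -0.4, 0.5]
width: 0.297
```

Request:
step_arm --deltas '[[[-0.4,0,0,0,0,0,0],[-0.4,0,0,0,0,0,0],[-0.4,0,0,0,0,0,0],[-0.4,0,0,0,0,0,0],[-0.4,0,0,0,0,0,0],[-0.4,0,0,0,0,0,0],[-0.4,0,0,0,0,0,0],[-0.4,0,0,0,0,0,0]]]'

```text
t: 25.42
eef_pos: [0.3109, -0.1375, 0.2194]
tool_rot: [-150.0, -0.0, -84.5]
contact_force: [-0.3, 0.2, -0.6]
width: 0.304
```

Request:
step_arm --deltas '[[[-0.4,0,0,0,0,0,0],[-0.4,0,0,0,0,0,0],[-0.4,0,0,0,0,0,0],[-0.4,0,0,0,0,0,0],[-0.4,0,0,0,0,0,0],[-0.4,0,0,0,0,0,0],[-0.4,0,0,0,0,0,0],[-0.4,0,0,0,0,0,0]]]'

```text
t: 26.08
eef_pos: [0.3109, -0.1375, 0.2194]
tool_rot: [-150.0, 0.0, -84.5]
contact_force: [0.3, -0.1, 0.0]
width: 0.304
```

Request:
step_arm --deltas '[[[-0.4,0,0,0,0,0,0],[-0.4,0,0,0,0,0,0],[-0.4,0,0,0,0,0,0],[-0.4,0,0,0,0,0,0],[-0.4,0,0,0,0,0,0],[-0.4,0,0,0,0,0,0],[-0.4,0,0,0,0,0,0],[-0.4,0,0,0,0,0,0]]]'

```text
t: 26.75
eef_pos: [0.3109, -0.1375, 0.2194]
tool_rot: [-150.0, 0.0, -84.5]
contact_force: [-0.4, -0.3, 0.5]
width: 0.302
```

```bash
python3 v.py pics/s7.png; python3 - <<'E'
from h import *
from cell import env
a=dict(np.load("pics/top0.npz")); c=env.read_camera("top"); W=cloud(c)
def pad(c):
    W=cloud(c); g=c["img"].astype(int).sum(-1); v,u=np.mgrid[:384,:512]
    m=big((u>312)&(u<340)&(v>140)&(v<190)&(g<200)&(W[...,2]>.12)); return (w2b(W[m].mean(0))*1000).round(1),m.sum()
print("pad start",pad(a),"now",pad(c))
d=np.abs(a["img"].astype(int)-c["img"]).sum(-1); 
for n,(u,v) in dict(cup=(383,171),tape=(394,222),jar=(132,214),scr=(138,163),red=(340,210),brown=(228,224),turq=(222,177)).items():
    print(n,(d[v-20:v+20,u-20:u+20]>90).sum())
E
```

```text
26.75 [-0.4 -0.3  0.5] tip [-0.34  -0.007  0.243]
pad start (array([ -56.3, -103.2,  230.7]), np.int64(56)) now (array([ -47.9, -111.9,  226.7]), np.int64(1))
cup 0
tape 0
jar 0
scr 0
red 0
brown 0
turq 0
```

View pics/s7.png

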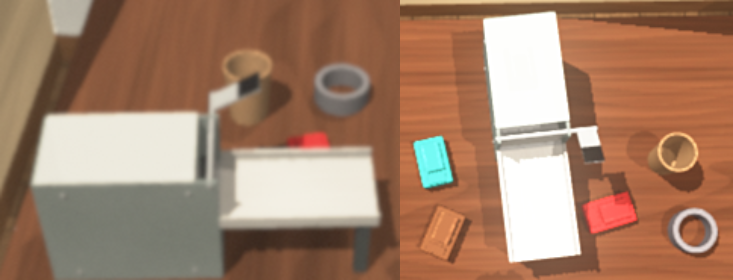

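The lever is back up at (248,85), the shelf is empty and the neighbours haven't changed. My pad mask failed (1 pixel), so I'll repeat it with a looser threshold after a few more seconds.

Request:
step_arm --deltas '[[[-0.4,0,0,0,0,0,0],[-0.4,0,0,0,0,0,0],[-0.4,0,0,0,0,0,0],[-0.4,0,0,0,0,0,0],[-0.4,0,0,0,0,0,0],[-0.4,0,0,0,0,0,0],[-0.4,0,0,0,0,0,0],[-0.4,0,0,0,0,0,0]]]'

```text
t: 27.57
eef_pos: [0.3109, -0.1375, 0.2194]
tool_rot: [-150.0, 0.0, -84.5]
contact_force: [-1.3, -0.7, -0.2]
width: 0.301
```

Request:
step_arm --deltas '[[[-0.4,0,0,0,0,0,0],[-0.4,0,0,0,0,0,0],[-0.4,0,0,0,0,0,0],[-0.4,0,0,0,0,0,0],[-0.4,0,0,0,0,0,0],[-0.4,0,0,0,0,0,0],[-0.4,0,0,0,0,0,0],[-0.4,0,0,0,0,0,0]]]'

```text
t: 28.23
eef_pos: [0.3109, -0.1375, 0.2194]
tool_rot: [-150.0, -0.0, -84.5]
contact_force: [-0.6, 0.2, 0.0]
width: 0.296
```

Request:
step_arm --deltas '[[[-0.4,0,0,0,0,0,0],[-0.4,0,0,0,0,0,0],[-0.4,0,0,0,0,0,0],[-0.4,0,0,0,0,0,0],[-0.4,0,0,0,0,0,0],[-0.4,0,0,0,0,0,0],[-0.4,0,0,0,0,0,0],[-0.4,0,0,0,0,0,0]]]'

```text
t: 28.9
eef_pos: [0.3109, -0.1376, 0.2194]
tool_rot: [-150.0, -0.0, -84.5]
contact_force: [0.0, -0.5, 0.9]
width: 0.3
```

Request:
step_arm --deltas '[[[-0.4,0,0,0,0,0,0],[-0.4,0,0,0,0,0,0],[-0.4,0,0,0,0,0,0],[-0.4,0,0,0,0,0,0],[-0.4,0,0,0,0,0,0],[-0.4,0,0,0,0,0,0],[-0.4,0,0,0,0,0,0],[-0.4,0,0,0,0,0,0]]]'

```text
t: 29.57
eef_pos: [0.3109, -0.1375, 0.2194]
tool_rot: [-150.0, -0.0, -84.5]
contact_force: [0.1, 0.4, -0.1]
width: 0.3
```

```bash
python3 - <<'E'
from h import *
from cell import env
for n in("top","side"):
    a=dict(np.load(f"pics/{n}0.npz")); c=env.read_camera(n)
    for k,i in(("start",a),("now",c)):
        W=cloud(i); Bx=w2b(W.reshape(-1,3)).reshape(W.shape)
        m=(Bx[...,1]<-.086)&(Bx[...,1]>-.117)&(Bx[...,0]<-.008)&(Bx[...,0]>-.08)&(Bx[...,2]>.14)
        print(n,k,m.sum(),"slope angle",round(float(-np.arctan(np.polyfit(Bx[m][:,0],Bx[m][:,2],1)[0])),3),"mean z",Bx[m][:,2].mean().round(4))
print(env.get_state()["t"])
E
```

```text
top start 225 slope angle 0.537 mean z 0.2206
top now 222 slope angle 0.537 mean z 0.2208
side start 141 slope angle 0.538 mean z 0.22
side now 141 slope angle 0.548 mean z 0.2208
29.6667
```

The lever's slope matches the start in both views, so the flap is fully shut. I'm handing in.

```bash
python3 -c "
from cell import env
print(env.sign_off())"
```

```text
the job is handed in; nothing more can be done
None
```

The job is done and handed in at about 30 s. I pushed the thumb lever down to the stop, then pushed the battery through the mouth with two fingertips about 2 s after letting go of the lever. Then I drew the arm back and waited for the flap to close.

**Last checks:**
- **Shelf:** it was empty in both views. I could not see the battery inside the closed box, so its resting place is inferred.
- **Flap:** the lever's slope was the same as at the start (0.537 rad both times from the top; 0.538 at the start and 0.548 at the end from the side), so I take the flap to be fully shut.
- **Things around the box:** no change in the top view for the cup, tape, jar, screwdriver or the look-alikes.
- **Robot:** it was well clear and touching nothing. The highest force I read at the end of a move was about 12 N.

**What disagreed:**
- **Fingertips:** they lie about 27 mm short of the reported TCP along the tool axis. The images and depth showed this, and the missing contact at the pad's height confirmed it, so I allowed for it.
- **Pad check:** my first colour check of the pad at the end failed, and I replaced it with the slope measurement.

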